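# Free the die cassette from the badge press dock and hold it

## Task

Press the red mushroom stop on the yellow pod all the way down and let it spring up, then turn its head clockwise (seen from above) to its end stop, which draws the brass lock bolt off the die cassette. Pinch the cassette's two orange side catches together while it still sits in the dock, lift it straight up and finish while still holding it, still and level, at least 10 cm above its seat. Do not put it down or let go, and leave the other things on the table alone.

Things in the scene. Friction and masses are not known exactly. Their poses are not given: they have to be found in the camera images.
- stop_top (a point): centre of the top face of the red head: upright cylinder, diameter 40, 28 mm high, on a thinner stem in a fixed yellow pod 86 x 86 x 45 mm. Its top is 85 mm above the table, its underside 57, the black collar below it (diameter 48) tops at 48. Grip its sides to turn it. A white mark on top lies along this point's -x and turns with it
- stop_press (a joint): how far the red head is pressed down, m: 0 up, 0.007 fully down (takes 6 N); it springs back up when released
- stop_turn (a joint): how far the red head is turned clockwise seen from above, rad: starts between 0 and 0.3, end stop at 1.2; about 0.1 N m; stays where it is left. It drives the lock bolt
- lock_bolt (a joint): how far the brass lock bolt has drawn back, m: 0.0125 per rad of stop_turn. It covers 9 mm of the steel lip at the cassette's +x foot when at 0 and is clear of it beyond about 0.011; 0.015 at the end of the turn
- dock: fixed black dock, base 180 x 136 x 12 mm; origin on the table under the centre of the cassette's seat, z up, x from the seat to the grey lock housing (50 x 64, top at 56, its near face 60 from the origin). Two aluminium keeper ledges run along x on either side of the cassette, from 32 to 66 off its middle plane, their tops 31 mm above the table
- cassette_grip (a point): point midway between the two catches at the height to pinch, 60 mm above the table while seated. Cassette: loose black block 90 (x) x 44 (y) x 70 mm high with an octagonal aluminium plate on top, its underside 12 mm above the table in the dock, axes along the dock's; 0.3 to 0.5 kg; 1.5 to 3 mm of play in its seat. Close the fingers along its y
- catch_l (a joint): how far the +y orange catch is pushed in, m: 0 out, 0.0065 fully in (spring, 5 N). Catch: upright tab on the cassette's long side, 28 mm wide along x, outer faces of the two 60 mm apart (47 pinched), bare from 31 to 76 mm above the table while seated. A steel lug at its foot hooks 3.5 mm under the dock's ledge until pinched
- catch_r (a joint): the same for the -y catch; pinch both together, with more than 10 N
- blank_tin: round aluminium tin with a blue disc on its lid, diameter 92, 60 high; loose bystander. It stands on the opposite side of the dock from the pod; which side is which changes; sizes in mm, origin at the centre of its underside
- strip_roll: lower grey roll of magnetic strip, diameter 140, 32 high, hole 76; loose bystander; sizes in mm, origin at the centre of its underside
- strip_roll2: dark roll of the same size lying on the grey one; loose bystander; sizes in mm, origin at the centre of its underside
- stapler: grey and black stapler, 150 x 38 x 58 high; loose bystander; sizes in mm, origin at the centre of its underside
- screwdriver: screwdriver lying on the table; loose bystander; origin on its axis at the table
- die_ring: round steel die, diameter 68, 22 high; loose bystander; sizes in mm, origin at the centre of its underside
- cassette: the cassette; origin at the centre of its underside, 48 mm below the grip point; its top is 22 mm above the grip point

How it is judged:
On the way, in this order (a step that is already met when the one before it is completed fails the run):
1. the red stop is pressed all the way down (value of joint stop_press above 0.005 m), for 0.05 s.
2. the stop has sprung up again and is not yet reset (value of joint stop_press below 0.002 m and value of joint stop_turn below 0.8 rad), for 0.05 s.
3. its head is turned clockwise to the reset end, so that the bolt is drawn off (value of joint stop_turn above 1 rad), for 0.1 s.
4. both catches are pinched in while the cassette still sits in the dock (value of joint each of catch_l, catch_r above 0.004 m and z of cassette_grip in the frame of dock below 0.068 m), for 0.1 s.
At the end, for the whole second after the job is handed in: Fingers hold the cassette, both catches in by over 4 mm, its grip point over 140 mm above the table (it sat at 60) and within 80 mm of the seat sideways, tilt under 0.3 rad, under 0.05 m/s, not touching the dock; the stop is up and turned past 1.0 rad (z of cassette_grip in the frame of dock above 0.14 m and horizontal distance between cassette_grip and dock below 0.08 m and value of joint each of catch_l, catch_r above 0.004 m and contact force between the fingers and cassette above 3 N and contact force between cassette and dock below 0.3 N and angle between cassette_grip's own z axis and vertical below 0.3 rad and linear speed of cassette below 0.05 m/s and value of joint stop_turn above 1 rad and value of joint stop_press below 0.002 m); the arm keeps its last pose, push and grip.
It fails at once if one of the other things on the table is moved more than 30 mm (distance of any of blank_tin, strip_roll, strip_roll2, stapler, screwdriver, die_ring from where it was at the start of the episode above 0.03 m).
It also fails if it takes over 54 s, if anything falls off the work surface, if the arm or the gripper's body presses on something with over 40 N, if the wrist force passes 120 N, or if a joint passes its speed limit or range.

## Robot

A 6-joint arm with a two-finger parallel gripper is mounted at the origin on the work surface. World frame = base frame: x ahead of the robot, y to its left, z up, the work surface at z = 0. Lengths are in m, angles in rad, forces in N, time in s.
With the tool pointing down it reaches from about 0.425 to 0.95 m from the base axis. Payload 3.5 kg.
Tool frame: the origin (TCP) lies at the very end of the fingers, on their centre line; the grasp point (between the pads) lies 19 mm behind it; z points along the fingers, y is the line along which they close (so a half turn about z gives the same grasp; the last joint's range is limited). The gripper opens to 85 mm and grips with 20 to 120 N. Pads are 22 mm wide; open, the fingers measure 114 mm over their backs; the gripper's body (76 mm by 85 mm) begins 54 mm behind the grasp point. The pads swing forward as they close: fully open they stand 13 mm farther back than shut.
Start: joints at [-1.437, 0.286, 1.577, -0, 1.279, -0.15], TCP at [0.189, -0.648, 0.231] pointing down, gripper open.
Joint ranges: [-2.77, 2.77], [-0.9, 2.22], [0.21, 2.48], [-1.53, 4.67], [0.24, 2.81], [-2.84, 2.84]. Speed limits (rad/s): [2.79, 2.79, 3.14, 3.14, 3.14, 3.14].

## Interface

Orientations are given as a unit quaternion [x, y, z, w].
In Python, from plant import ctrl gives the robot as it stands.
- The arm moves only by the tool carry_out, never from a script. Its argument "deltas" is one flat list of numbers, 6 for each row, row after row: the shift along the tool's x, y, z in m, then the turn, a rotation vector about the tool's x, y, z in rad. A call has 1 to 5 rows; each row is the pose to reach, as a shift and turn from the pose commanded when the call began, along the tool's axes at that moment; what a row does not reach only later rows make up. A row lasts 1/8 s, in which the tool goes at most 62.5 mm and 10.7 degrees, less where a joint would pass 70% of its speed; a pose out of reach is approached as far as the arm can. A call with a gripper value outside its range is refused whole. "grip" is the opening in per cent of the stroke, from 0 (shut) to 100 (fully open), set as the call begins (left out, the last holds). The fingers move at their own pace and stop on an object; "grip_force" is the grip in N (left out, the last holds). Time passes only in rows, so rows that repeat a pose let the fingers close. It gives the time, the measured TCP pose, the force, the opening and the grip force at its end, in the units of the state.
- ctrl.get_state(): the state, without advancing time (a new reading comes with each control period).
- ctrl.read_camera(name): name is "scene" or "side" or "wrist"; returns (picture, depth): 400x640x3 uint8, red, green, blue; 400x640 float32, m along the optical axis (not along the pixel's ray), 0 where there is no reading.
- ctrl.camera_model(name): a dict with "intrinsics" (3x3 intrinsics, pixels), "k1" (the pictures are not rectified: a ray, as slopes to the right and down, at radius r is drawn at 1 + k1 r^2 times it, then the intrinsics apply), "extrinsics" (4x4, takes a point from world to camera coordinates); the wrist camera has in their place "hand_eye" (4x4, takes a point from camera to tool coordinates, whose origin is the TCP and whose axes are the flange's). Camera axes: x right, y down, z forward; pixel columns grow to the right and rows downward; lengths in m; the calibration is good to about 2 mm. A picture is of the moment at which its call begins: read the wrist's pose just before it. camera_model takes no time and is no camera call.
- ctrl.sign_off(): hands the job in; it is judged then, once.
Trained networks look in the newest picture that a camera, given by its name, has taken for a name from the list of things; names that differ only in an ending like _2 or _b are one class to them, and where a whole thing is asked for, a point or a joint stands for the part that bears it (a point fixed in the world has none). Each returns a list of dicts, best first, with "score" (0 to 1); they miss things now and then, are a little off and sometimes report something else, mostly with a low value. They report only what shows in the picture. A call takes as long as a camera call.
- ctrl.find_in(camera, query): "uv" ([column, row] in pixels, amid what is visible of it).
The state is a dict: "time": time; "qpos": joint angles; "dq": joint speeds; "joint_efforts": joint torques, N m; "eef_pos": TCP position; "tcp_rot": TCP orientation; "contact_force": force on the tool from outside, world axes, zero at the start; "wrist_torque": the same for the moment, N m; "opening": opening from 0.0 (shut) to 1.0 (fully open); "finger_force": force on a finger pad.
Only numpy, scipy, OpenCV 4.12 (cv2) and the standard library are available. Lean on these libraries where they do the work, as an engineer would, in place of code of your own. Each camera call takes 0.05 s, during which the arm holds its last target. There are 200 camera calls.

## Working session

There is one attempt and no reset: what is moved stays moved. The work goes in short steps, Python scripts to look and compute and a tool call to move; the robot and the scene stay as the last step left them, time stands still between calls to the robot, and variables do not carry over. Pictures are saved under pics/ and viewed, at most 10 in all, crops included, and the job is handed in when it is done.

Besides the shell and the picture viewer there is one more tool, called after "Emit:" by a JSON object that holds its "fn" and its "kwargs", one argument or row to a line. carry_out: Moves the arm, as the interface text tells. Its arguments: {"type":"object","properties":{"deltas":{"type":"array"},"grip":{"type":"number"},"grip_force":{"type":"number"}},"required":["deltas"]}

```bash
mkdir -p pics; ls; cat > h.py <<'E'
import numpy as np, cv2
from scipy.spatial.transform import Rotation as R
from plant import ctrl
def cam(name):
    s=ctrl.get_state(); rgb,d=ctrl.read_camera(name); m=ctrl.camera_model(name)
    if name=="wrist":
        T=np.eye(4);T[:3,:3]=R.from_quat(s["tcp_rot"]).as_matrix();T[:3,3]=s["eef_pos"]
        C=T@np.array(m["hand_eye"])
    else: C=np.linalg.inv(np.array(m["extrinsics"]))
    return rgb,d,np.array(m["intrinsics"]),m["k1"],C
def rays(uv,K,k1):
    uv=np.atleast_2d(np.array(uv,float)).reshape(-1,1,2)
    return cv2.undistortPoints(uv,K,np.array([k1,0,0,0,0.])).reshape(-1,2)
def onz(uv,z,K,k1,C):
    r=rays(uv,K,k1); v=np.c_[r,np.ones(len(r))]@C[:3,:3].T; o=C[:3,3]
    return o+v*((z-o[2])/v[:,2])[:,None]
def cloud(d,K,k1,C):
    h,w=d.shape; u,v=np.meshgrid(np.arange(w),np.arange(h)); r=rays(np.c_[u.ravel(),v.ravel()],K,k1)
    P=np.c_[r,np.ones(len(r))]*d.reshape(-1,1)
    return (P@C[:3,:3].T+C[:3,3]).reshape(h,w,3)
def save(n,rgb): cv2.imwrite("pics/"+n+".png",rgb[:,:,::-1])
E
python3 - <<'E'
from h import *
s=ctrl.get_state(); print(s["time"],s["eef_pos"],s["tcp_rot"],s["opening"])
ims=[]
for c in ["scene","side"]:
    rgb,d,K,k1,C=cam(c); save(c+"0",rgb); P=cloud(d,K,k1,C); ims.append(rgb)
    print(c,C[:3,3].round(3))
    for q in ["stop_top","dock","cassette","cassette_grip","blank_tin","strip_roll2","stapler","screwdriver","die_ring"]:
        f=ctrl.find_in(c,q)[:2]
        for x in f:
            u,v=np.array(x["uv"]).round().astype(int); print(q,round(x["score"],2),u,v,P[v,u].round(3))
E
```

```text
pics
0.0 [ 0.1889386  -0.64734076  0.22994483] [ 9.89947340e-01  1.41431573e-01  1.30129618e-05 -1.17254783e-03] 0.999258861321469
scene [1.767 0.32  1.079]
stop_top 0.42 406 194 [0.47  0.31  0.083]
stop_top 0.15 448 204 [0.395 0.461 0.006]
dock 0.91 300 226 [ 0.673 -0.009  0.053]
cassette 0.57 303 206 [ 0.61  -0.015  0.085]
cassette_grip 0.79 302 205 [ 0.604 -0.02   0.084]
blank_tin 0.6 230 190 [ 0.554 -0.296  0.063]
strip_roll2 0.9 218 247 [ 0.799 -0.245  0.028]
strip_roll2 0.61 217 232 [ 0.765 -0.258  0.06 ]
stapler 0.85 448 200 [0.413 0.456 0.038]
screwdriver 0.68 207 166 [ 0.39  -0.462  0.03 ]
screwdriver 0.66 300 226 [ 0.673 -0.009  0.053]
die_ring 0.76 345 267 [0.792 0.162 0.026]
die_ring 0.48 231 189 [ 0.543 -0.297  0.058]
side [ 0.348 -1.056  1.44 ]
stop_top 0.52 267 145 [0.464 0.307 0.087]
dock 0.61 246 133 [0.396 0.443 0.038]
dock 0.56 332 223 [ 0.631 -0.051  0.01 ]
cassette 0.89 316 215 [ 0.572 -0.054  0.08 ]
cassette 0.68 242 131 [0.382 0.465 0.031]
cassette_grip 0.67 312 213 [ 0.559 -0.048  0.086]
blank_tin 0.97 313 290 [ 0.501 -0.323  0.064]
strip_roll2 0.88 374 272 [ 0.703 -0.305  0.064]
strip_roll2 0.8 377 286 [ 0.705 -0.338  0.032]
stapler 0.66 242 132 [0.382 0.477 0.016]
screwdriver 0.93 278 355 [ 0.359 -0.488  0.028]
die_ring 0.79 352 172 [0.76  0.155 0.023]
```

```bash
python3 -c "
import cv2,numpy as np
a=cv2.imread('pics/scene0.png');b=cv2.imread('pics/side0.png')
cv2.imwrite('pics/both.png',cv2.resize(np.vstack([a,b]),(480,600)))"
```

```text
(no output)
```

View pics/scene0.png

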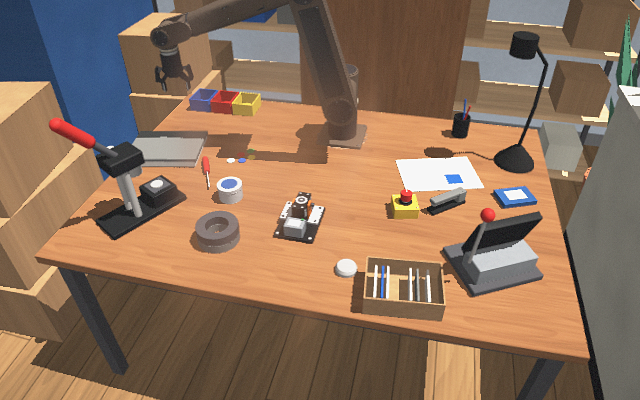

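The picture shows the red stop on its yellow pod at about (406,194), the dock and cassette at (300,215), the tin at (230,190) and the rolls at (217,235). The stapler is at (447,200) and the die at (345,267). The two cameras agree on the stop at about (0.465, 0.308). I'll swing over, stopping above the dock for a wrist view.

```bash
cat >> h.py <<'E'
def yaw_R(y): return R.from_matrix(np.array([[np.cos(y),np.sin(y),0],[np.sin(y),-np.cos(y),0],[0,0,-1]]))
def yaw(s): x=R.from_quat(s["tcp_rot"]).as_matrix()[:,0]; return np.arctan2(x[1],x[0])
def plan(*wps,start=None):
    """world (x,y,z,yaw) waypoints -> tool delta of each from the one before"""
    s=ctrl.get_state(); p,r=(np.array(s["eef_pos"]),R.from_quat(s["tcp_rot"])) if start is None else (np.array(start[:3]),yaw_R(start[3]))
    for w in wps:
        q=yaw_R(w[3]); print((r.inv().apply(np.array(w[:3])-p)).round(4).tolist()+(r.inv()*q).as_rotvec().round(4).tolist()); p,r=np.array(w[:3]),q
E
python3 - <<'E'
from h import *
print(np.array(ctrl.camera_model("wrist")["hand_eye"]).round(3), np.array(ctrl.camera_model("wrist")["intrinsics"]).round(0))
plan((.45,-.45,.26,0.7),(.53,-.15,.30,1.3),(.53,.1,.30,1.9),(.45,.28,.25,2.45))
E
```

```text
[[-0.    -0.947 -0.32   0.083]
 [ 1.     0.    -0.001  0.   ]
 [ 0.001 -0.32   0.947 -0.143]
 [ 0.     0.     0.     1.   ]] [[355.   0. 319.]
 [  0. 355. 195.]
 [  0.   0.   1.]]
[0.306, -0.117, -0.0287, 0.0, 0.0, -0.4162]
[0.2545, -0.1779, -0.04, 0.0, 0.0, -0.6]
[0.2409, -0.0669, 0.0, 0.0, 0.0, -0.6]
[0.1962, -0.0175, 0.05, 0.0, 0.0, -0.55]
```

Emit:
{"fn": "carry_out", "kwargs": {
  "deltas": [0.061, -0.023, -0.006, 0, 0, -0.083, 0.122, -0.047, -0.012, 0, 0, -0.166, 0.184, -0.07, -0.018, 0, 0, -0.25, 0.245, -0.094, -0.024, 0, 0, -0.333, 0.306, -0.117, -0.03, 0, 0, -0.416]
}}

```text
time: 1.62
eef_pos: [0.4383, -0.4585, 0.2603]
tcp_rot: [0.939, 0.344, 0.0, 0.0]
contact_force: [-0.5, -0.2, 0.2]
opening: 0.998
finger_force: 0.0
```

Emit:
{"fn": "carry_out", "kwargs": {
  "deltas": [0.051, -0.036, -0.008, 0, 0, -0.12, 0.102, -0.071, -0.016, 0, 0, -0.24, 0.153, -0.107, -0.024, 0, 0, -0.36, 0.204, -0.142, -0.032, 0, 0, -0.48, 0.2545, -0.178, -0.04, 0, 0, -0.6]
}}

```text
time: 2.25
eef_pos: [0.5171, -0.1585, 0.3003]
tcp_rot: [0.795, 0.607, 0.0, 0.0]
contact_force: [1.0, 0.3, 0.2]
opening: 1.001
finger_force: 0.0
```

Emit:
{"fn": "carry_out", "kwargs": {
  "deltas": [0, 0, 0, 0, 0, 0, 0, 0, 0, 0, 0, 0]
}}

```text
time: 2.5
eef_pos: [0.5168, -0.1605, 0.2998]
tcp_rot: [0.796, 0.605, -0.0, 0.0]
contact_force: [-0.6, -0.4, -0.7]
opening: 1.001
finger_force: 0.0
```

```bash
python3 - <<'E'
from h import *
s=ctrl.get_state(); print(s["time"],s["eef_pos"],yaw(s),s["contact_force"])
rgb,d,K,k1,C=cam("wrist"); save("w1",rgb); P=cloud(d,K,k1,C); np.savez("w1.npz",P=P,rgb=rgb,K=K,k1=k1,C=C)
for q in ["cassette","cassette_grip","catch_l","catch_r","dock","lock_bolt"]:
    for x in ctrl.find_in("wrist",q)[:2]:
        u,v=np.array(x["uv"]).round().astype(int); print(q,round(x["score"],2),u,v,P[v,u].round(3))
E
```

```text
2.5 [ 0.51677981 -0.16051368  0.29979351] 1.2999146728692694 [-0.56903633 -0.44206263 -0.67489675]
cassette 0.93 336 18 [ 0.568 -0.037  0.083]
cassette_grip 0.75 333 20 [ 0.565 -0.038  0.084]
catch_l 0.6 342 41 [ 0.569 -0.057  0.077]
catch_r 0.6 342 41 [ 0.569 -0.057  0.077]
dock 0.71 372 49 [ 0.602 -0.071  0.03 ]
lock_bolt 0.46 394 8 [ 0.633 -0.038  0.03 ]
```

View pics/w1.png

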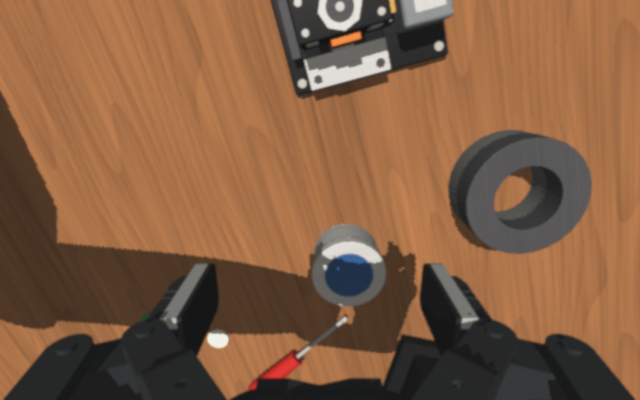

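The wrist picture shows the cassette plate at (340,10) and the near orange catch at (346,41). The ledge is at (350,68), the lock housing at (425,10), and the tin (348,272), screwdriver and rolls are clear. I'll move on to the stop.

```bash
python3 - <<'E'
from h import *
plan((.54,.08,.28,1.9),(.44,.26,.22,2.45))
E
```

```text
[0.2388, -0.0425, 0.0195, -0.0005, -0.0002, -0.6021]
[0.2027, -0.0364, 0.06, 0.0, 0.0, -0.55]
```

Emit:
{"fn": "carry_out", "kwargs": {
  "deltas": [0.048, -0.008, 0.004, 0, 0, -0.12, 0.096, -0.017, 0.008, 0, 0, -0.24, 0.143, -0.025, 0.012, 0, 0, -0.36, 0.191, -0.034, 0.016, 0, 0, -0.48, 0.239, -0.042, 0.02, 0, 0, -0.6]
}}

```text
time: 3.48
eef_pos: [0.5404, 0.0821, 0.2797]
tcp_rot: [0.581, 0.814, 0.0, 0.0]
contact_force: [0.6, 0.2, 0.6]
opening: 0.997
finger_force: 0.0
```

Emit:
{"fn": "carry_out", "kwargs": {
  "deltas": [0.051, -0.009, 0.015, 0, 0, -0.14, 0.101, -0.018, 0.03, 0, 0, -0.28, 0.152, -0.027, 0.045, 0, 0, -0.42, 0.203, -0.036, 0.06, 0, 0, -0.55, 0.203, -0.036, 0.06, 0, 0, -0.55],
  "grip": 0
}}

```text
time: 4.1
eef_pos: [0.4384, 0.2632, 0.2181]
tcp_rot: [0.337, 0.941, -0.001, -0.001]
contact_force: [0.1, 0.2, 0.5]
opening: -0.0
finger_force: 0.0
```

Emit:
{"fn": "carry_out", "kwargs": {
  "deltas": [0, 0, 0, 0, 0, 0, 0, 0, 0, 0, 0, 0]
}}

```text
time: 4.35
eef_pos: [0.4418, 0.2606, 0.2204]
tcp_rot: [0.34, 0.94, 0.0, 0.001]
contact_force: [0.2, -0.1, 0.7]
opening: -0.002
finger_force: 0.0
```

```bash
python3 - <<'E'
from h import *
s=ctrl.get_state(); print(s["time"],s["eef_pos"],yaw(s),s["contact_force"],s["opening"],s["qpos"])
rgb,d,K,k1,C=cam("wrist"); save("w2",rgb); P=cloud(d,K,k1,C)
for q in ["stop_top"]:
    for x in ctrl.find_in("wrist",q)[:2]:
        u,v=np.array(x["uv"]).round().astype(int); print(q,round(x["score"],2),u,v,P[v,u].round(3))
hsv=cv2.cvtColor(rgb,cv2.COLOR_RGB2HSV)
top=(abs(P[...,2]-.085)<.006)&(d>0)
for nm in ["red","all"]:
    m=top.copy()
    if nm=="red": m&=((hsv[...,0]<8)|(hsv[...,0]>172))&(hsv[...,1]>120)
    n,l,st,ce=cv2.connectedComponentsWithStats(m.astype(np.uint8))
    for i in range(1,n):
        if st[i,4]>150:
            (x,y),r=cv2.minEnclosingCircle(np.argwhere(l==i)[:,::-1].astype(np.float32))
            q=P[l==i]; print(nm,ce[i].round(),st[i,4],q.mean(0).round(4),((q.max(0)+q.min(0))/2).round(4),(q.max(0)-q.min(0)).round(3),x,y,r)
E
```

```text
4.35 [0.44182643 0.26063168 0.2204314 ] 2.4473405152101173 [ 0.21119866 -0.08349916  0.72457856] -0.0019793048520900776 [ 3.35100276e-01 -6.62066173e-02  1.98124055e+00 -2.81803520e-04
  1.22531431e+00 -5.41349048e-01]
stop_top 0.69 379 154 [0.456 0.312 0.085]
red [378. 155.] 1712 [0.4564 0.3112 0.0847] [0.4567 0.3109 0.0832] [0.038 0.038 0.008] 377.3333435058594 154.6666717529297 24.608137130737305
all [378. 155.] 1874 [0.4564 0.3112 0.0848] [0.4575 0.311  0.0833] [0.039 0.039 0.008] 377.9117736816406 155.08824157714844 24.963911056518555
```

View pics/w2.png

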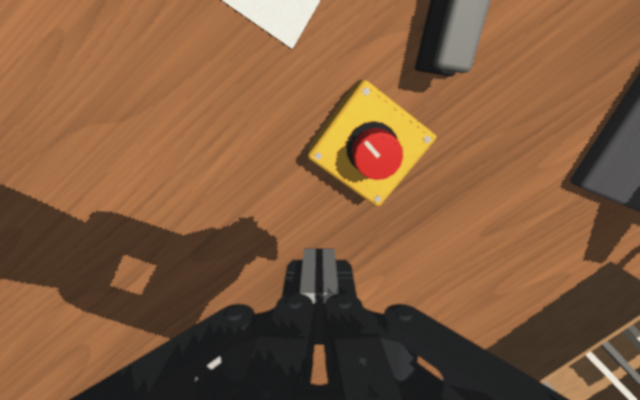

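The picture shows the red head at (378,155) on the yellow pod, with its white mark pointing up-left. The stapler is well clear. The top measures (0.457, 0.311, 0.085), as specified. I'll go above it with the fingers shut.

```bash
python3 - <<'E'
from h import *
plan((.457,.311,.095,2.45))
E
```

```text
[0.0205, 0.0484, 0.1253, 0.0008, 0.0006, -0.0026]
```

Emit:
{"fn": "carry_out", "kwargs": {
  "deltas": [0.0205, 0.0485, 0.01, 0, 0, 0, 0.0205, 0.0485, 0.06, 0, 0, 0, 0.0205, 0.0485, 0.11, 0, 0, 0, 0.0205, 0.0485, 0.125, 0, 0, 0, 0.0205, 0.0485, 0.125, 0, 0, 0]
}}

```text
time: 5.08
eef_pos: [0.456, 0.3115, 0.0945]
tcp_rot: [0.34, 0.941, -0.0, -0.0]
contact_force: [0.4, -0.1, 0.5]
opening: 0.003
finger_force: 0.0
```

Emit:
{"fn": "carry_out", "kwargs": {
  "deltas": [0, 0, 0.006, 0, 0, 0, 0, 0, 0.012, 0, 0, 0, 0, 0, 0.015, 0, 0, 0, 0, 0, 0.015, 0, 0, 0]
}}

```text
time: 5.58
eef_pos: [0.4572, 0.3125, 0.0811]
tcp_rot: [0.339, 0.941, 0.001, 0.001]
contact_force: [1.5, -0.4, 2.9]
opening: -0.001
finger_force: 1.9
```

Emit:
{"fn": "carry_out", "kwargs": {
  "deltas": [0, 0, 0.003, 0, 0, 0, 0, 0, 0.004, 0, 0, 0, 0, 0, 0.004, 0, 0, 0]
}}

```text
time: 5.95
eef_pos: [0.4573, 0.3126, 0.0779]
tcp_rot: [0.339, 0.941, 0.001, 0.001]
contact_force: [-0.1, -0.3, 10.5]
opening: -0.0
finger_force: 5.0
```

Emit:
{"fn": "carry_out", "kwargs": {
  "deltas": [0, 0, 0.001, 0, 0, 0, 0, 0, 0.0015, 0, 0, 0, 0, 0, 0.0015, 0, 0, 0]
}}

```text
time: 6.32
eef_pos: [0.4575, 0.3127, 0.0778]
tcp_rot: [0.339, 0.941, 0.001, 0.001]
contact_force: [-1.7, -2.0, 16.5]
opening: 0.006
finger_force: 8.1
```

Force has climbed to 16 N with no further travel, so the stop is bottomed. I'll release it, open the fingers and lower around the head.

Emit:
{"fn": "carry_out", "kwargs": {
  "deltas": [0, 0, -0.02, 0, 0, 0, 0, 0, -0.045, 0, 0, 0, 0, 0, -0.045, 0, 0, 0, 0, 0, -0.045, 0, 0, 0]
}}

```text
time: 6.82
eef_pos: [0.4547, 0.3116, 0.1176]
tcp_rot: [0.339, 0.941, -0.001, -0.001]
contact_force: [0.8, -0.4, -0.8]
opening: -0.002
finger_force: 0.0
```

Emit:
{"fn": "carry_out", "kwargs": {
  "deltas": [0, 0, 0, 0, 0, 0, 0, 0, 0, 0, 0, 0, 0, 0, 0, 0, 0, 0, 0, 0, 0, 0, 0, 0],
  "grip": 100,
  "grip_force": 30
}}

```text
time: 7.32
eef_pos: [0.4558, 0.312, 0.1191]
tcp_rot: [0.339, 0.941, -0.0, -0.0]
contact_force: [0.8, 0.6, 0.4]
opening: 0.846
finger_force: 0.0
```

```bash
python3 - <<'E'
from h import *
s=ctrl.get_state(); print(s["time"],s["eef_pos"],yaw(s),s["opening"])
plan((.457,.311,.053,2.45))
rgb,d,K,k1,C=cam("wrist"); P=cloud(d,K,k1,C)
hsv=cv2.cvtColor(rgb,cv2.COLOR_RGB2HSV)
m=((hsv[...,0]<8)|(hsv[...,0]>172))&(hsv[...,1]>120)&(d>0)&(P[...,2]>.07)&(P[...,2]<.1)
q=P[m]; print(m.sum(),q.mean(0).round(4),np.percentile(q[:,2],[10,50,90]))
E
```

```text
7.325 [0.45576715 0.31201324 0.11909889] 2.449823418338539 0.8463695919461943
[-0.0016, 0.0, 0.0661, -0.0002, -0.0001, -0.0002]
3791 [0.4556 0.3131 0.0838] [0.08064812 0.08474025 0.08560421]
```

Emit:
{"fn": "carry_out", "kwargs": {
  "deltas": [-0.001, 0, 0.03, 0, 0, 0, -0.001, 0, 0.06, 0, 0, 0, -0.001, 0, 0.066, 0, 0, 0, -0.001, 0, 0.066, 0, 0, 0]
}}

```text
time: 7.88
eef_pos: [0.4567, 0.3115, 0.0534]
tcp_rot: [0.339, 0.941, -0.0, -0.0]
contact_force: [0.6, 0.6, 0.0]
opening: 1.002
finger_force: 0.0
```

Emit:
{"fn": "carry_out", "kwargs": {
  "deltas": [0, 0, 0, 0, 0, 0, 0, 0, 0, 0, 0, 0, 0, 0, 0, 0, 0, 0, 0, 0, 0, 0, 0, 0],
  "grip": 0,
  "grip_force": 25
}}

```text
time: 8.38
eef_pos: [0.4568, 0.3112, 0.0537]
tcp_rot: [0.339, 0.941, -0.0, 0.0]
contact_force: [-0.4, -2.6, 1.6]
opening: 0.46
finger_force: 28.1
```

Gripped: 0.46 × 85 ≈ 39 mm. Now I'll turn it clockwise, which is + about the tool's z since that points down.

Emit:
{"fn": "carry_out", "kwargs": {
  "deltas": [0, 0, 0, 0, 0, 0.15, 0, 0, 0, 0, 0, 0.3, 0, 0, 0, 0, 0, 0.45, 0, 0, 0, 0, 0, 0.6, 0, 0, 0, 0, 0, 0.75]
}}

```text
time: 9.0
eef_pos: [0.4573, 0.3113, 0.0538]
tcp_rot: [0.662, 0.75, 0.001, 0.001]
contact_force: [0.9, -2.0, 1.8]
opening: 0.463
finger_force: 28.1
```

```bash
python3 - <<'E'
from h import *
s=ctrl.get_state(); print(s["eef_pos"],yaw(s),s["contact_force"],s["wrist_torque"],s["opening"])
E
```

```text
[0.45727871 0.31133358 0.05380429] 1.695663177500517 [ 0.92167467 -1.97629696  1.79875207] [-0.30380847 -0.08495581  0.11510253] 0.46277572197785505
```

Emit:
{"fn": "carry_out", "kwargs": {
  "deltas": [0, 0, 0, 0, 0, 0.12, 0, 0, 0, 0, 0, 0.24, 0, 0, 0, 0, 0, 0.24, 0, 0, 0, 0, 0, 0.24]
}}

```text
time: 9.5
eef_pos: [0.4574, 0.3113, 0.0537]
tcp_rot: [0.745, 0.667, 0.001, 0.001]
contact_force: [1.4, -2.3, 2.5]
opening: 0.459
finger_force: 28.2
```

```bash
python3 - <<'E'
from h import *
s=ctrl.get_state(); print(s["eef_pos"],yaw(s),s["contact_force"],s["wrist_torque"],s["opening"],s["qpos"][5])
E
```

```text
[0.45739644 0.31133233 0.05371125] 1.4613376423696232 [ 1.35079682 -2.2940892   2.50791124] [-0.42104206 -0.43161943 -0.10045442] 0.45894717888529996 0.5244870998426178
```

Emit:
{"fn": "carry_out", "kwargs": {
  "deltas": [0, 0, 0, 0, 0, 0.06, 0, 0, 0, 0, 0, 0.12, 0, 0, 0, 0, 0, 0.12]
}}

```text
time: 9.88
eef_pos: [0.4575, 0.3121, 0.0539]
tcp_rot: [0.782, 0.623, 0.001, 0.001]
contact_force: [3.4, 1.3, 2.4]
opening: 0.459
finger_force: 28.0
```

```bash
python3 - <<'E'
from h import *
s=ctrl.get_state(); print(s["eef_pos"],yaw(s),s["contact_force"],s["wrist_torque"],s["opening"],s["qpos"][5])
E
```

```text
[0.45753396 0.31209506 0.05392077] 1.3445240053632082 [3.41732279 1.31248613 2.40795202] [ 0.13379011 -0.39656118  0.75006693] 0.45942253711029984 0.6420414973086073
```

The moment about z jumped to 0.75 N m, so it's at the end stop. I'll release, lift, and check the head before leaving.

Emit:
{"fn": "carry_out", "kwargs": {
  "deltas": [0, 0, 0, 0, 0, 0, 0, 0, 0, 0, 0, 0, 0, 0, 0, 0, 0, 0],
  "grip": 100
}}

```text
time: 10.25
eef_pos: [0.4559, 0.3112, 0.0527]
tcp_rot: [0.784, 0.621, -0.001, -0.0]
contact_force: [-1.0, 0.8, 0.7]
opening: 0.999
finger_force: 0.0
```

Emit:
{"fn": "carry_out", "kwargs": {
  "deltas": [0, 0, -0.04, 0, 0, 0, 0, 0, -0.09, 0, 0, 0, 0, 0, -0.14, 0, 0, 0, 0, 0, -0.16, 0, 0, 0, 0, 0, -0.16, 0, 0, 0]
}}

```text
time: 10.88
eef_pos: [0.4571, 0.3116, 0.2142]
tcp_rot: [0.784, 0.621, 0.001, 0.0]
contact_force: [0.5, 0.1, -0.4]
opening: 1.002
finger_force: 0.0
```

```bash
python3 - <<'E'
from h import *
s=ctrl.get_state(); print(s["time"],s["eef_pos"],yaw(s),s["contact_force"],s["opening"])
plan((.53,.13,.25,.65),(.60,-.035,.25,0))
rgb,d,K,k1,C=cam("wrist"); save("w3",rgb); P=cloud(d,K,k1,C)
w=(abs(P[...,2]-.085)<.006)&(rgb.min(2)>150); q=P[w][:,:2]
hsv=cv2.cvtColor(rgb,cv2.COLOR_RGB2HSV); r=(abs(P[...,2]-.085)<.006)&((hsv[...,0]<8)|(hsv[...,0]>172))&(hsv[...,1]>120)
c=P[r|w][:,:2].mean(0); print(w.sum(),c,q.mean(0)-c,"now mark angle",np.degrees(np.arctan2(*(q.mean(0)-c)[::-1])))
# same in w2
E
```

```text
10.875 [0.4570595  0.31161344 0.21420632] 1.3396631851305287 [ 0.47088064  0.13185473 -0.3636161 ] 1.001802451150909
[-0.16, 0.1127, -0.0358, 0.0012, -0.0021, 0.6897]
[-0.0441, 0.1737, 0.0, 0.0, 0.0, 0.65]
45 [0.45848148 0.31256621] [-0.00607146  0.00610469] now mark angle 134.84362753417764
```

View pics/w3.png

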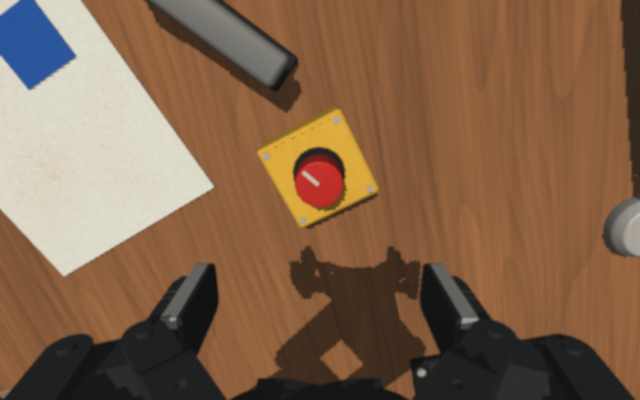

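The picture shows the head up at (320,180) and turned, with the mark toward about (303,172). I'll check the turn angle precisely from both saved pictures before leaving.

```bash
python3 - <<'E'
from h import *
m=ctrl.camera_model("wrist"); K=np.array(m["intrinsics"]);k1=m["k1"]
for n,pos,y,c0 in [("w2",(.44183,.26063,.22043),2.4473,(378,155)),("w3",(.45706,.31161,.21421),1.3397,(320,182))]:
    im=cv2.imread(f"pics/{n}.png")[:,:,::-1].astype(int)
    T=np.eye(4);T[:3,:3]=yaw_R(y).as_matrix();T[:3,3]=pos;C=T@np.array(m["hand_eye"])
    v,u=np.mgrid[0:400,0:640]; near=np.hypot(u-c0[0],v-c0[1])<26
    red=near&(im[...,0]>130)&(im[...,1]<90)&(im[...,2]<90)
    wh=near&(im[...,1]>110)&(im[...,2]>90)&(np.hypot(u-c0[0],v-c0[1])<21)
    wt=(im[...,1]-40)[wh]
    p=onz(np.c_[u[wh],v[wh]],.085,K,k1,C)[:,:2]; r=onz(np.c_[u[red],v[red]],.085,K,k1,C)[:,:2]
    (cx,cy),rad=cv2.minEnclosingCircle(r.astype(np.float32)*1000)
    w,V=np.linalg.eigh(np.cov(p.T,aweights=wt)); a=V[:,1]; c=np.array([cx,cy])/1000
    if a@(p.mean(0)-c)<0:a=-a
    print(n,len(p),c,rad,p.mean(0)-c,np.degrees(np.arctan2(a[1],a[0]))%360, np.sqrt(w))
    yl=near.copy(); yl=(np.hypot(u-c0[0],v-c0[1])<80)&(im[...,0]>170)&(im[...,1]>120)&(im[...,2]<110)
    q=onz(np.c_[u[yl],v[yl]],.045,K,k1,C)[:,:2].astype(np.float32)*1000; print(cv2.minAreaRect(q))
E
```

```text
w2 117 [0.45514743 0.3111554 ] 19.682828903198242 [-0.00723272 -0.00028305] 183.1750069312258 [0.00113329 0.0046953 ]
((456.50030517578125, 312.66705322265625), (84.80679321289062, 84.76119232177734), 14.000219345092773)
w3 101 [0.45724051 0.31168503] 19.76106834411621 [-0.00499594  0.00630696] 125.7681995593762 [0.00105629 0.00463494]
((457.3038024902344, 312.3095703125), (83.13561248779297, 83.27046966552734), 14.064752578735352)
```

Against the pod's 14°, the mark went from 183° (0.19 rad of turn) to 126° (1.19 rad), so the turn is at its end. On to the dock.

Emit:
{"fn": "carry_out", "kwargs": {
  "deltas": [-0.032, 0.022, -0.007, 0, 0, 0.138, -0.064, 0.045, -0.014, 0, 0, 0.276, -0.096, 0.068, -0.021, 0, 0, 0.414, -0.128, 0.09, -0.028, 0, 0, 0.552, -0.16, 0.113, -0.036, 0, 0, 0.69]
}}

```text
time: 11.55
eef_pos: [0.5287, 0.1285, 0.2456]
tcp_rot: [0.948, 0.317, -0.003, -0.001]
contact_force: [0.4, 0.2, -0.3]
opening: 0.999
finger_force: 0.0
```

Emit:
{"fn": "carry_out", "kwargs": {
  "deltas": [-0.009, 0.035, 0, 0, 0, 0.13, -0.018, 0.07, 0, 0, 0, 0.26, -0.026, 0.104, 0, 0, 0, 0.39, -0.035, 0.139, 0, 0, 0, 0.52, -0.044, 0.174, 0, 0, 0, 0.65]
}}

```text
time: 12.18
eef_pos: [0.5991, -0.0362, 0.2451]
tcp_rot: [1.0, -0.002, -0.003, -0.001]
contact_force: [-0.2, -0.2, 0.8]
opening: 1.002
finger_force: 0.0
```

Emit:
{"fn": "carry_out", "kwargs": {
  "deltas": [0, 0, 0, 0, 0, 0, 0, 0, 0, 0, 0, 0]
}}

```text
time: 12.42
eef_pos: [0.5991, -0.0349, 0.2465]
tcp_rot: [1.0, 0.0, -0.002, -0.001]
contact_force: [-0.2, -0.3, -0.6]
opening: 0.998
finger_force: 0.0
```

```bash
python3 - <<'E'
from h import *
s=ctrl.get_state(); print(s["time"],s["eef_pos"],yaw(s),s["opening"],s["qpos"])
rgb,d,K,k1,C=cam("wrist"); save("w4",rgb); P=cloud(d,K,k1,C)
for q in ["cassette_grip","catch_l","catch_r","dock","lock_bolt"]:
    for x in ctrl.find_in("wrist",q)[:2]:
        u,v=np.array(x["uv"]).round().astype(int); print(q,round(x["score"],2),u,v,P[v,u].round(3))
hsv=cv2.cvtColor(rgb,cv2.COLOR_RGB2HSV); near=(np.hypot(P[...,0]-.57,P[...,1]+.037)<.1)&(d>0)
o=near&(hsv[...,0]>5)&(hsv[...,0]<20)&(hsv[...,1]>180)&(hsv[...,2]>120)&(P[...,2]>.05)
n,l,st,ce=cv2.connectedComponentsWithStats(o.astype(np.uint8))
for i in range(1,n):
    if st[i,4]>20: print("orange",ce[i].round(),st[i,4],np.median(P[l==i],0).round(4),np.percentile(P[l==i],[3,97],0).round(4).tolist())
t=near&(P[...,2]>.076)&(P[...,2]<.092); print(t.sum(),np.median(P[t],0)); print("plate",cv2.minAreaRect((P[t][:,:2]*1000).astype(np.float32)))
t=near&(P[...,2]>.026)&(P[...,2]<.036)&(rgb.min(2)>110); print("ledges",cv2.minAreaRect((P[t][:,:2]*1000).astype(np.float32)))
E
```

```text
12.425 [ 0.5990679  -0.03489942  0.24653023] 0.0003995590513902066 0.9981177397909139 [-2.27329703e-01  1.14000050e-01  1.74891540e+00  4.78704872e-04
  1.28343591e+00  1.34293375e+00]
cassette_grip 0.8 314 188 [ 0.584 -0.03   0.084]
cassette_grip 0.43 287 185 [ 0.585 -0.005  0.076]
catch_l 0.69 285 189 [ 0.581 -0.003  0.077]
catch_l 0.52 339 189 [ 0.58  -0.053  0.073]
catch_r 0.69 285 189 [ 0.581 -0.003  0.077]
catch_r 0.52 339 189 [ 0.58  -0.053  0.073]
dock 0.86 313 127 [ 0.635 -0.029  0.055]
orange [286. 195.] 138 [ 0.5747 -0.0035  0.0761] [[0.5624, -0.005, 0.0694], [0.5878, -0.0015, 0.0774]]
orange [341. 196.] 168 [ 0.5743 -0.0553  0.076 ] [[0.5603, -0.0578, 0.0726], [0.5868, -0.053, 0.0774]]
4649 [ 0.57736233 -0.02891462  0.08255556]
plate ((573.8885498046875, -28.839275360107422), (59.8581657409668, 89.98560333251953), 89.74571990966797)
ledges ((573.4371337890625, -28.85174560546875), (132.24009704589844, 90.22687530517578), 88.94735717773438)
```

View pics/w4.png

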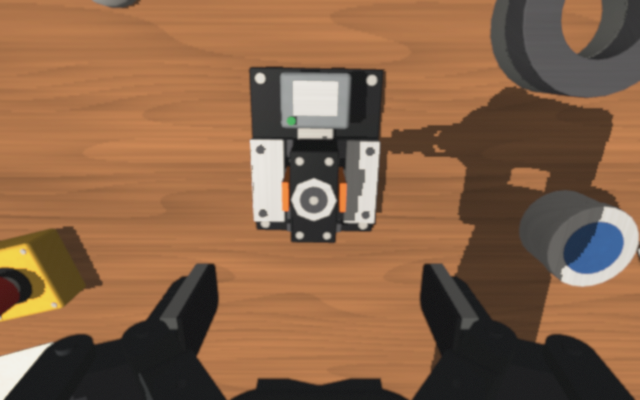

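The picture shows the cassette plate at (314,200) with orange catches at (286,195) and (341,196). The lock housing at (315,100) has its lamp green and the bolt is drawn. The plate and catches agree on a centre of (0.574, -0.029) with yaw of about 0. I'll descend around the catches.

```bash
python3 - <<'E'
from h import *
plan((.574,-.029,.10,0),(.574,-.029,.037,0))
E
```

```text
[-0.026, -0.0056, 0.1493, -0.0001, -0.0001, 0.0011]
[0.0, 0.0, 0.063, 0.0, 0.0, 0.0]
```

Emit:
{"fn": "carry_out", "kwargs": {
  "deltas": [-0.026, -0.006, 0.04, 0, 0, 0, -0.026, -0.006, 0.09, 0, 0, 0, -0.026, -0.006, 0.14, 0, 0, 0, -0.026, -0.006, 0.149, 0, 0, 0, -0.026, -0.006, 0.149, 0, 0, 0]
}}

```text
time: 13.35
eef_pos: [0.5747, -0.0293, 0.101]
tcp_rot: [1.0, 0.0, 0.0, 0.0]
contact_force: [0.8, -0.3, 0.0]
opening: 0.998
finger_force: 0.0
```

Emit:
{"fn": "carry_out", "kwargs": {
  "deltas": [0, 0, 0.02, 0, 0, 0, 0, 0, 0.04, 0, 0, 0, 0, 0, 0.058, 0, 0, 0, 0, 0, 0.063, 0, 0, 0, 0, 0, 0.063, 0, 0, 0]
}}

```text
time: 13.98
eef_pos: [0.5739, -0.0293, 0.0366]
tcp_rot: [1.0, -0.0, -0.001, -0.0]
contact_force: [0.2, -0.5, 0.6]
opening: 0.999
finger_force: 0.0
```

Emit:
{"fn": "carry_out", "kwargs": {
  "deltas": [0, 0, 0, 0, 0, 0, 0, 0, 0, 0, 0, 0, 0, 0, 0, 0, 0, 0, 0, 0, 0, 0, 0, 0, 0, 0, 0, 0, 0, 0],
  "grip": 0,
  "grip_force": 60
}}

```text
time: 14.6
eef_pos: [0.5763, -0.0298, 0.0399]
tcp_rot: [1.0, -0.0, 0.002, 0.0]
contact_force: [-0.2, -0.6, 6.9]
opening: 0.512
finger_force: 64.4
```

Opening reads 43.5 mm, against 47 expected with both catches in. I'll look before lifting.

```bash
python3 - <<'E'
from h import *
rgb,d,K,k1,C=cam("wrist"); P=cloud(d,K,k1,C)
hsv=cv2.cvtColor(rgb,cv2.COLOR_RGB2HSV)
o=(hsv[...,0]>5)&(hsv[...,0]<20)&(hsv[...,1]>180)&(hsv[...,2]>80)&(d>0)&(P[...,2]>.03)
n,l,st,ce=cv2.connectedComponentsWithStats(o.astype(np.uint8))
for i in range(1,n):
    if st[i,4]>20: print("orange",ce[i].round(),st[i,4],np.median(P[l==i],0).round(4),np.percentile(P[l==i],[3,97],0).round(4).tolist())
cv2.imwrite("pics/w5.png",cv2.resize(rgb[80:400,160:480,::-1],(600,600)))
E
```

```text
(no output)
```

View pics/w5.png

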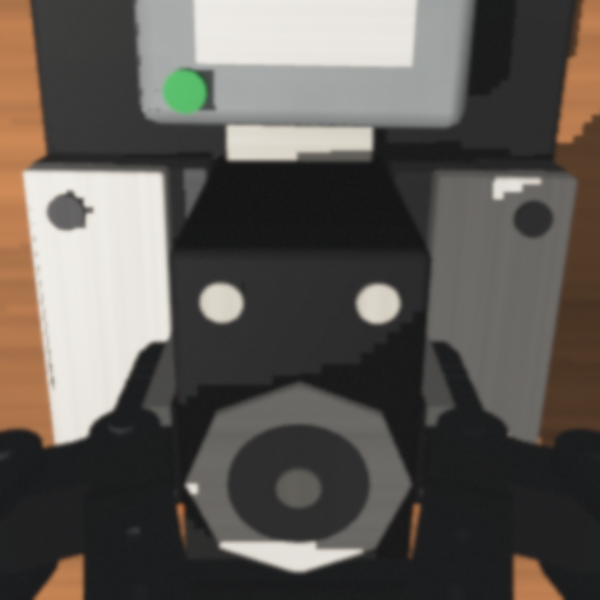

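The crop shows the fingers on both sides of the cassette. The orange catches are pressed in to thin slivers at (183,525) and (415,525), and the lamp is green. I'll lift gently first and watch the force.

Emit:
{"fn": "carry_out", "kwargs": {
  "deltas": [0, 0, -0.002, 0, 0, 0, 0, 0, -0.005, 0, 0, 0, 0, 0, -0.009, 0, 0, 0, 0, 0, -0.009, 0, 0, 0],
  "grip_force": 70
}}

```text
time: 15.15
eef_pos: [0.5736, -0.0292, 0.046]
tcp_rot: [1.0, -0.0, -0.001, -0.0]
contact_force: [1.5, 0.2, -4.3]
opening: 0.507
finger_force: 72.3
```

About 4.3 N of load, just the cassette's weight, so it's free. Lifting.

Emit:
{"fn": "carry_out", "kwargs": {
  "deltas": [0, 0, -0.01, 0, 0, 0, 0, 0, -0.03, 0, 0, 0, 0, 0, -0.055, 0, 0, 0, 0, 0, -0.08, 0, 0, 0, 0, 0, -0.1, 0, 0, 0]
}}

```text
time: 15.78
eef_pos: [0.5743, -0.0294, 0.1488]
tcp_rot: [1.0, 0.0, 0.0, 0.0]
contact_force: [-0.6, 0.4, -4.6]
opening: 0.512
finger_force: 72.9
```

Emit:
{"fn": "carry_out", "kwargs": {
  "deltas": [0, 0, -0.008, 0, 0, 0, 0, 0, -0.012, 0, 0, 0, 0, 0, -0.012, 0, 0, 0, 0, 0, -0.012, 0, 0, 0, 0, 0, -0.012, 0, 0, 0]
}}

```text
time: 16.4
eef_pos: [0.5738, -0.0293, 0.1573]
tcp_rot: [1.0, -0.0, -0.001, -0.0]
contact_force: [-0.6, 0.1, -4.6]
opening: 0.505
finger_force: 72.8
```

```bash
python3 - <<'E'
from h import *
s=ctrl.get_state(); print(s["time"],s["eef_pos"],s["contact_force"],s["opening"],s["finger_force"])
rgb,d,K,k1,C=cam("side")
for x in ctrl.find_in("side","cassette_grip")[:2]: print(x, cloud(d,K,k1,C)[int(x["uv"][1]),int(x["uv"][0])])
cv2.imwrite("pics/s5.png",cv2.resize(rgb[100:300,220:460,::-1],(720,600)))
E
```

```text
16.4 [ 0.57375095 -0.02928007  0.15732747] [-0.6137698   0.11734978 -4.61481913] 0.5051490311846638 72.83693432807922
{'uv': [307.6, 194.9], 'score': 0.8} [ 0.54447998 -0.04528305  0.18897149]
{'uv': [250.1, 138.1], 'score': 0.39} [0.40897912 0.43414107 0.01591451]
```

View pics/s5.png

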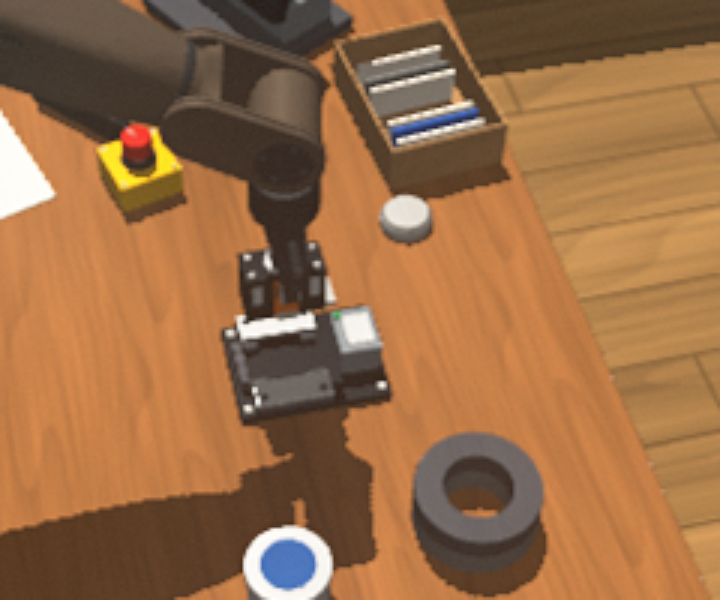

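The side picture shows the cassette hanging level in the fingers above the empty dock. The red stop is up at (135,145) and the tin and rolls haven't moved. The grip point is at about 0.18 m and the load is steady at 4.6 N. Handing in.

```bash
python3 -c "
from plant import ctrl
print(ctrl.sign_off())"
```

```text
the job is handed in; nothing more can be done
None
```

I pressed the stop and turned it to its end stop, then pinched the cassette free and lifted it about 12 cm. It was still held level and steady when I handed the job in at about 16.5 s, but the sign-off gave no verdict.

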